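# Restart the analyser's power unit

### The arm

A 6-joint arm with a two-finger parallel gripper is mounted at the origin on the work surface. World frame = base frame: x ahead of the robot, y to its left, z up, the work surface at z = 0. Lengths are in m, angles in rad, forces in N, time in s.
With the tool pointing down it reaches from about 0.275 to 0.75 m from the base axis. Payload 10.2 kg.
Tool frame: the origin (TCP) lies between the finger pads; the fingertips stand 17 mm ahead of it and the grasp point (between the pads) lies 2 mm behind it (tips_ahead is the y of the fingertips in the tool frame, in m); y points along the fingers, x is the direction in which the jaws open and shut, and the axes are right-handed (so a half turn about y gives the same grasp; the last joint's range is limited). The gripper opens to 85 mm and grips with 20 to 120 N. Pads are 22 mm wide; open, the fingers measure 114 mm over their backs; the gripper's body (76 mm by 85 mm) begins 54 mm behind the grasp point. The pads swing forward as they close: fully open they stand 13 mm farther back than shut.
Start: joints at [-1.509, 0.313, 1.498, -0, 1.331, -0.223], TCP at [0.147, -0.504, 0.248] pointing down, gripper open.
Joint ranges: [-2.94, 2.94], [-0.97, 2.17], [0.19, 2.56], [-1.23, 4.37], [0.02, 3.11], [-2.88, 2.88]. Speed limits (rad/s): [2.39, 2.39, 3.01, 3.14, 3.14, 3.14].

### API

Orientations are given as a rotation vector (axis times angle).
In Python, from plant import get_state, capture, camera_model, close_job, tips_ahead gives the robot as it stands. The module is installed in compiled form; this text tells all that it offers.
- The arm moves only by the tool jog_arm, never from a script. Its argument "series" is one flat list of numbers, 7 for each row, row after row: the shift along the tool's x, y, z in m, then the turn, a rotation vector about the tool's x, y, z in rad, then the opening in per cent of the stroke, from 0 (shut) to 100 (fully open). In form: [tx, ty, tz, rx, ry, rz, claw, tx, ty, tz, rx, ry, rz, claw, ...]. A call has 1 to 8 rows; each row is the pose to reach, as a shift and turn from the pose commanded when the call began, along the tool's axes at that moment; what a row does not reach only later rows make up. A row lasts 1/8 s, in which the tool goes at most 62.5 mm and 10.7 degrees, less where a joint would pass 70% of its speed; a pose out of reach is approached as far as the arm can. A call with a gripper value outside its range is refused whole. The fingers move at their own pace and stop on an object; "grip_force" is the grip in N (left out, the last holds). Time passes only in rows, so rows that repeat a pose let the fingers close. It gives the time, the measured TCP pose, the force and the opening at its end, in the units of the state.
- get_state(): the state, without advancing time (a new reading comes with each control period).
- capture(name): name is "side" or "top"; returns the picture (480x640x3 uint8, red, green, blue); there is no depth.
- camera_model(name): a dict with "fx", "fy", "cx", "cy" (pixels), "camera_from_world" (4x4, takes a point from world to camera coordinates). Camera axes: x right, y up, looking along -z (the intrinsics and any distortion apply to the point x, -y, -z); pixel columns grow to the right and rows downward; lengths in m; the calibration is good to about 2 mm. A picture is of the moment at which its call begins. camera_model takes no time and is no camera call.
- close_job(): hands the job in, once; it reports no verdict.
The state is a dict: "t": time; "qpos": joint angles; "qvel": joint speeds; "tau": joint torques, N m; "tcp_pos": TCP position; "ee_rot": TCP orientation; "force": force on the tool from outside, world axes, zero at the start; "moment": the same for the moment, N m; "width": finger opening in m.
Only numpy, scipy, OpenCV 4.12 (cv2) and the standard library are available. Lean on these libraries where they do the work, as an engineer would, in place of code of your own. Each camera call takes 0.05 s, during which the arm holds its last target. There are 200 camera calls.

### The job

Turn the isolator handle on the analyser's power unit from off fully round to on. Then take the round-handled probe from the rack, reach it down through the round opening in the unit's top and press the recessed reset button right down; keep it down, and finish while still gripping the probe and holding the button down. Do not press reset before the isolator is on, do not press the button in the square opening, leave the other two tools in the rack, and do not disturb the other things on the bench.

Things in the scene. Friction and masses are not known exactly. Their poses are not given: they have to be found in the camera images.
- unit: The power unit: a white box with a pale aluminium top, fixed to the bench, 180 (x) by 280 (y) by 100 mm high. Origin: centre of its underside, on the bench; x points away from its dark front panel, z up. On the flat top, at z = 100 mm and all at x = -25 mm, stand in a row along y: the isolator's axis (y = +75), the round opening (y = -45) and the square opening (y = -100). The unit may stand left or right of the rack, turned up to 0.3 rad.
- isolator (a joint): The isolator handle's angle in rad: 0 off, 1.2 fully on; it grows clockwise as seen from above, so to turn it on turn it clockwise by 1.2 rad (69 degrees). A firm stop at each end; a stiff friction of 0.08 N m holds it wherever it is left, so turn it up to the stop. It starts off, within 0.1.
- isolator_grip (a point): A point on the isolator's upright axis, 26 mm above the unit's top, in the middle of the black bar handle. The point turns with the handle: its x axis runs along the bar towards the bar's pointed end, z is up. The bar is 14 mm wide with vertical flat sides, 70 mm long (35 mm each way) and stands from 6 mm to 36 mm above the unit's top, on a grey disc of 72 mm diameter and 6 mm height. Off: the point looks along the unit's +x, at a single black mark; on: at a double mark.
- round_opening (a point): Centre of the mouth of the round opening, level with the unit's top; axes as the unit's. A straight upright well of 18 mm diameter (2 mm chamfer at the mouth), ringed by a thin black line 30 mm across. The top of the reset button lies 28 mm below the mouth.
- reset_button (a joint): How far the reset button in the round well is pressed, in m: 0 up, 0.005 at its stop. Flat round grey cap, 15 mm across. The spring pushes back with 2 N at first and 6 N at the stop; it comes up again when let go.
- square_opening (a point): Centre of the mouth of the other opening, 18 mm square, framed by a thin black square line, its button also 28 mm down: the service button, to be left alone.
- service_button (a joint): How far the button in the square well is pressed, in m; 0 up. Same spring and 5 mm travel.
- rack: White rack fixed to the bench, 70 (x) by 200 (y) by 85 mm high; its top plate has three 12 mm holes along its y axis at y = -65, 0, +65 mm. Origin: centre of its underside; z up. An upright tool hangs by its collar in each hole; which one varies. All have the same 8 mm shaft: lift 65 mm to clear the plate, 115 mm for the tip to pass over the other handles (tops up to 133 mm above the bench).
- probe: The reset probe: a loose tool, upright, 124 mm long, about 60 g. Origin at the flat lower tip of its shaft; z runs up to the handle. Steel shaft 8 mm across from 0 to 65 mm, steel collar 22 mm across from 65 to 69 mm (its underside rests on the rack's top), then a straight round black handle 16 mm across from 69 to 124 mm. It is the tallest handle in the rack; too light to press the button by its own weight.
- probe_tip (a point): The lower tip of the probe's shaft; z up along the probe.
- probe_grip (a point): A point on the probe's axis, 104 mm above its tip, 20 mm below the top of the handle: a good place to grip.
- square_tool: Another tool in the rack: black square handle, 24 mm wide and 30 mm tall above the collar. To stay in the rack. Origin at its lower tip.
- ball_tool: Another tool in the rack: a black ball of 30 mm on a short 10 mm neck, its top 44 mm above the collar. To stay in the rack. Origin at its lower tip.
- vial: Small amber bottle, 32 mm across, 65 mm tall, standing in front of the unit (robot's side). Origin: centre of its underside.
- slide_case: Blue slide case, 34 by 84 by 18 mm, lying on the unit's top behind the openings. Origin: centre of its underside.
- stain_jar: Jar, 56 mm across, 85 mm tall, standing behind the rack. Origin: centre of its underside.
- dish: Clear shallow dish, 90 mm across, 16 mm high, on the bench in front of the rack (robot's side). Origin: centre of its underside.
Things that resemble listed ones, but are neither listed nor needed, are in the scene too. Leave any orange or red look-alike of the probe alone.

How it is judged:
On the way, in this order (a step that is already met when the one before it is completed fails the run):
1. the isolator is turned on (value of joint isolator above 1.05 rad), for 0.2 s.
2. the gripped probe holds the reset button down (value of joint reset_button above 0.0035 m and contact force between probe and unit above 1.5 N and contact force between probe and the fingers above 1 N and horizontal distance between probe_tip and round_opening below 0.009 m and z of probe_tip in the frame of round_opening below -0.026 m and angle between probe_tip's own z axis and vertical below 0.35 rad and value of joint isolator above 1.05 rad), for 0.3 s.
At the end, for the whole second after the job is handed in: For the last second the probe holds the reset button at least 3.5 mm down (over 1.5 N): tip within 9 mm of the round opening's axis and 26 mm below its mouth, probe within 0.35 rad of upright and touched by the fingers (over 1 N); isolator above 1.05 rad (all of step 2); the arm keeps its last pose, push and grip.
It fails at once if reset pressed (over 2.5 mm) while the isolator is not on (value of joint reset_button above 0.0025 m and value of joint isolator below 0.9 rad).
It fails at once if the service button in the square opening pressed (over 2.5 mm) (value of joint service_button above 0.0025 m).
It fails at once if another tool of the rack shifted by over 20 mm (distance of any of square_tool, ball_tool from where it was at the start of the episode above 0.02 m).
It fails at once if a bystander on the bench or unit shifted by over 25 mm (distance of any of vial, slide_case, stain_jar, dish from where it was at the start of the episode above 0.025 m).
It also fails if it takes over 58 s, if anything falls off the work surface, if the arm or the gripper's body presses on something with over 40 N, if the wrist force passes 120 N, or if a joint passes its speed limit or range.

## Working session

There is one attempt and no reset: what is moved stays moved. The work goes in short steps, Python scripts to look and compute and a tool call to move; the robot and the scene stay as the last step left them, time stands still between calls to the robot, and variables do not carry over. Pictures are saved under pics/ and viewed, about 8 in all and at most 12, crops included, and the job is handed in when it is done.

Besides the shell and the picture viewer there is one more tool, called as name(argument=value, ...), one argument or row to a line, values as JSON. jog_arm: Moves the arm, as the interface text tells. Its arguments: {"type":"object","properties":{"series":{"type":"array","items":{"type":"number"}},"grip_force":{"type":"number"}},"required":["series"]}

```bash
mkdir -p pics
python3 - <<'E'
from plant import *
import cv2,numpy as np
print(get_state(),tips_ahead)
for n in("top","side"):
    cv2.imwrite(f"pics/{n}0.png",capture(n)[:,:,::-1]); m=camera_model(n); print(n,m)
E
```

```text
{'t': 0.0, 'qpos': array([-1.50936118e+00,  3.13442351e-01,  1.49844826e+00,  2.34112876e-05,
        1.33098649e+00, -2.23390314e-01]), 'qvel': array([-0.00202447,  0.00016698, -0.00032052, -0.00021543, -0.00023627,
        0.00094187]), 'tau': array([-5.82662706e-04, -4.12268221e+01, -2.59742314e+01, -1.95150064e-04,
        4.13086731e-03, -2.55658210e-05]), 'tcp_pos': array([ 0.14750343, -0.50360744,  0.24773477]), 'ee_rot': array([-1.32955569,  0.99739729, -0.99604336]), 'force': array([ 1.12739122,  0.65510752, -0.0946834 ]), 'moment': array([-0.00586155, -0.01813962,  0.02665353]), 'width': 0.08564997548569989} 0.017
top {'fx': 471.72365929955384, 'fy': 471.72365929955384, 'cx': 321.3138964031912, 'cy': 244.50836685126262, 'camera_from_world': array([[ 0.01899668, -0.99971089,  0.01473981, -0.03944548],
       [ 0.9924764 ,  0.02063858,  0.12068409, -0.52582535],
       [-0.12095341,  0.01233632,  0.99258153, -1.13504491],
       [ 0.        ,  0.        ,  0.        ,  1.        ]])}
side {'fx': 615.4671212587025, 'fy': 615.4671212587025, 'cx': 322.7643731054121, 'cy': 238.82103762492127, 'camera_from_world': array([[ 0.98986515, -0.14011915, -0.02309999, -0.53732024],
       [ 0.09286866,  0.51564653,  0.85175352, -0.13708125],
       [-0.10743556, -0.84526639,  0.52343321, -1.41629215],
       [ 0.        ,  0.        ,  0.        ,  1.        ]])}
```

View pics/top0.png

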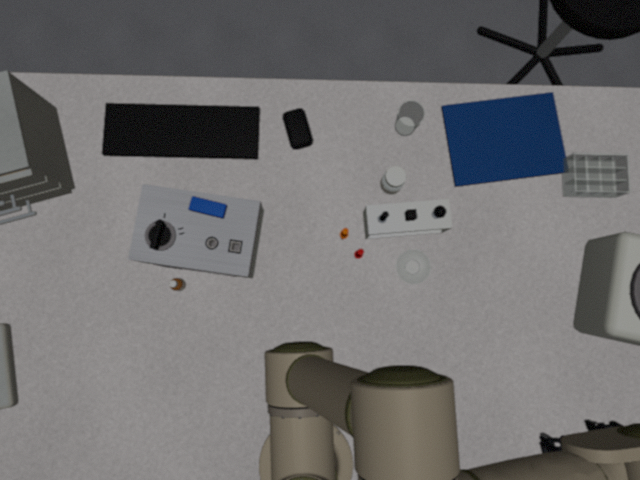

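View pics/side0.png

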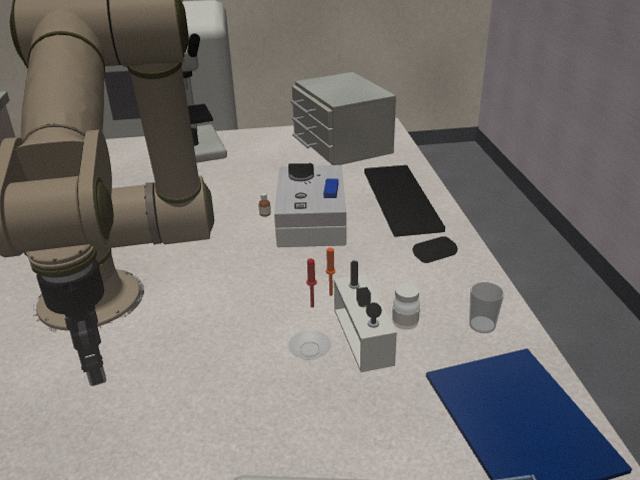

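The top view shows the unit at about (195,230), with the isolator at (160,234), the round opening at (212,243) and the square opening at (235,246). The rack is at (408,218). The side view shows the tall probe at (354,270), the rack hole nearest the unit. I'll enlarge these areas.

Run:
```python
import cv2,numpy as np
t=cv2.imread("pics/top0.png");s=cv2.imread("pics/side0.png")
r=lambda i,x,y,w,h,k:cv2.resize(i[y:y+h,x:x+w],None,fx=k,fy=k,interpolation=cv2.INTER_CUBIC)
# top: unit 125..275,180..280 x5 ; rack 335..455
a=r(t,125,180,150,100,5)
cv2.imwrite("pics/c1.png",a)
b=np.hstack([r(t,335,190,80,100,5),r(s,320,250,80,100,5)])
cv2.imwrite("pics/c2.png",b)
```

```text
(no output)
```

View pics/c1.png

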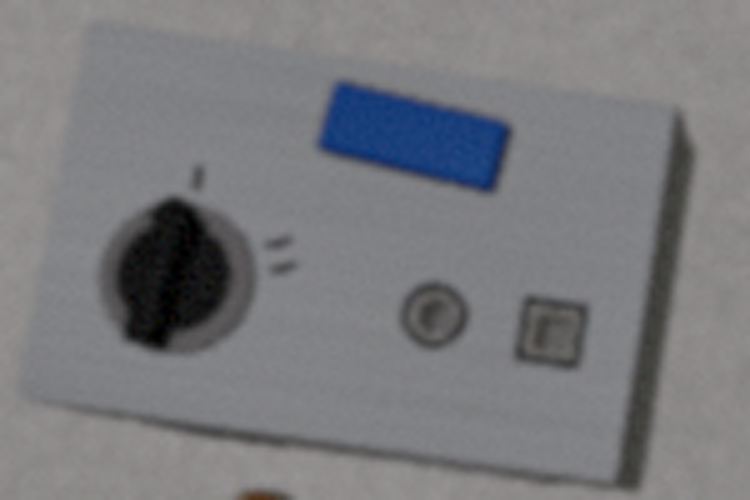

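View pics/c2.png

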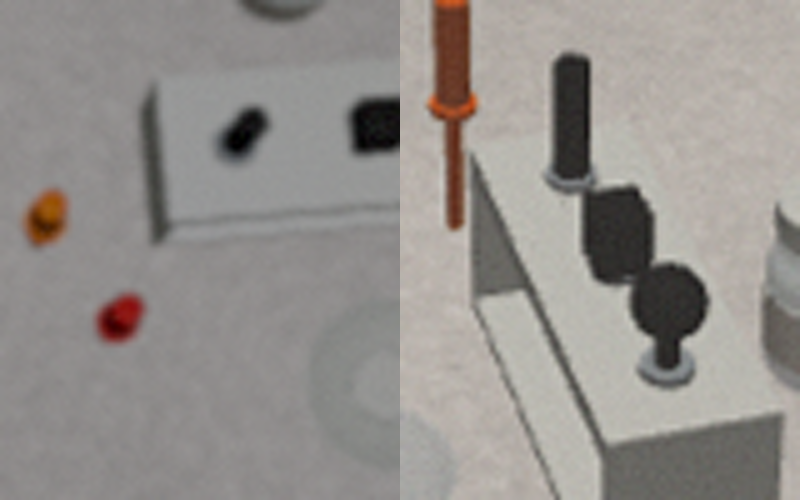

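Crop 1, in crop pixels: round ring centre (435,315), square (552,332), disc (178,275), and top corners (90,25), (680,108), (620,480), (25,400). Crop 2: the probe's top end is at (254,121) and its collar at (237,143) in the top view. In the side view its top is at (572,60) and its collar at (572,178).

```bash
cat > h.py <<'E'
from plant import *
import numpy as np,cv2
from scipy.optimize import least_squares
from scipy.spatial.transform import Rotation as R
def proj(n,P):
    m=camera_model(n);T=m["camera_from_world"];c=T[:3,:3]@np.asarray(P,float)+T[:3,3]
    return np.array([m["cx"]+m["fx"]*c[0]/-c[2],m["cy"]+m["fy"]*-c[1]/-c[2]])
def ray(n,uv,z):
    m=camera_model(n);T=m["camera_from_world"];d=T[:3,:3].T@np.array([(uv[0]-m["cx"])/m["fx"],-(uv[1]-m["cy"])/m["fy"],-1])
    o=-T[:3,:3].T@T[:3,3];return o+d*(z-o[2])/d[2]
def toolmove(dest,Rd,st=None):
    """shift & rotvec in tool axes from present measured pose"""
    st=st or get_state();Rc=R.from_rotvec(st["ee_rot"])
    return np.round(Rc.inv().apply(np.asarray(dest)-st["tcp_pos"]),4),np.round((Rc.inv()*Rd).as_rotvec(),4)
def down(a):
    """tool y down, jaw axis x at world yaw a"""
    x=[np.cos(a),np.sin(a),0];y=[0,0,-1];return R.from_matrix(np.array([x,y,np.cross(x,y)]).T)
E
python3 - <<'E'
from h import *
c1=lambda u,v:np.array([(u+.5)/5-.5+125,(v+.5)/5-.5+180])
obs=[((-.025,-.045,.1),c1(435,315),3),((-.025,-.1,.1),c1(552,332),3),((-.025,.075,.106),c1(178,275),2),
((.09,.14,.1),c1(90,25),1),((.09,-.14,.1),c1(680,108),1),((-.09,-.14,.1),c1(620,480),1),((-.09,.14,.1),c1(25,400),1)]
def w(p,q):
    c,s=np.cos(p[2]),np.sin(p[2]);return np.array([p[0]+c*q[0]-s*q[1],p[1]+s*q[0]+c*q[1],q[2]])
f=lambda p:np.concatenate([k*(proj("top",w(p,q))-o) for q,o,k in obs])
r=least_squares(f,[.55,.25,0]);print(r.x,r.fun.round(1))
for n,q in(("iso",(-.025,.075,.136)),("round",(-.025,-.045,.1)),("sq",(-.025,-.1,.1)),("slide",(.03,0,.1))):print(n,w(r.x,q).round(4),proj("side",w(r.x,q)))
c2=lambda u,v:np.array([(u+.5)/5-.5+335,(v+.5)/5-.5+190])
c3=lambda u,v:np.array([(u-400+.5)/5-.5+320,(v+.5)/5-.5+250])
O=[("top",.144,c2(254,121)),("top",.087,c2(237,143)),("side",.144,c3(572,60)),("side",.087,c3(572,178))]
for n,z,o in O:print(n,z,ray(n,o,z))
print(R.from_rotvec(get_state()["ee_rot"]).as_matrix().round(3))
E
```

```text
[ 0.54758926  0.26779454 -0.12172607] [ 0.7  0.1  0.8 -0.  -0.6  0.8 -0.3 -1.  -0.5 -0.9 -0.7  0.5 -1.9 -0.6]
iso [0.5319 0.3453 0.136 ] [300.1122481  163.91120493]
round [0.5173 0.2262 0.1   ] [300.12311395 195.73542133]
sq [0.5106 0.1716 0.1   ] [299.85346029 205.76746792]
slide [0.5774 0.2642 0.1   ] [320.8510062  187.35139118]
top 0.144 [ 0.58571541 -0.17094049  0.144     ]
top 0.087 [ 0.58582637 -0.17138304  0.087     ]
side 0.144 [ 0.58704705 -0.16830711  0.144     ]
side 0.087 [ 0.58659516 -0.1718168   0.087     ]
[[ 0.281 -0.     0.96 ]
 [-0.96   0.001  0.281]
 [-0.001 -1.     0.   ]]
```

jog_arm(
  series=[-0.707,0,0.608,0,-2.74,0,60,-0.707,0,0.608,0,-2.74,0,60,-0.707,0,0.608,0,-2.74,0,60,-0.707,0,0.608,0,-2.74,0,60,-0.707,0,0.608,0,-2.74,0,60,-0.707,0,0.608,0,-2.74,0,60,-0.707,0,0.608,0,-2.74,0,60,-0.707,0,0.608,0,-2.74,0,60],
  grip_force=40,
)

```text
t: 1.1
tcp_pos: [0.3542, -0.0464, 0.2484]
ee_rot: [-1.564, -0.173, 0.172]
force: [1.7, -1.7, 1.6]
width: 0.0509
```

Run:
```python
from h import *
s=get_state();print(s["qpos"].round(3));print(toolmove([.532,.3453,.2],down(-.12+np.pi/2)))
```

```text
[-0.462 -0.072  1.936 -0.     1.277 -0.682]
(array([0.2589, 0.0484, 0.3436]), array([ 7.000e-04, -1.231e+00,  2.000e-04]))
```

jog_arm(
  series=[0.259,0.02,0.344,0,-1.231,0,60,0.259,0.02,0.344,0,-1.231,0,60,0.259,0.02,0.344,0,-1.231,0,60,0.259,0.02,0.344,0,-1.231,0,60,0.259,0.048,0.344,0,-1.231,0,60,0.259,0.048,0.344,0,-1.231,0,60,0.259,0.048,0.344,0,-1.231,0,60,0.259,0.048,0.344,0,-1.231,0,60],
)

```text
t: 2.1
tcp_pos: [0.5335, 0.3452, 0.1969]
ee_rot: [-1.263, -1.115, 1.122]
force: [0.3, -1.6, 0.6]
width: 0.0507
```

Run:
```python
from h import *
s=get_state();print(s["qpos"].round(3));print(toolmove([.532,.3453,.128],down(-.12+np.pi/2)))
t=capture("top")[:,:,::-1];d=capture("side")[:,:,::-1]
r=lambda i,x,y,w,h,k:cv2.resize(i[y:y+h,x:x+w],None,fx=k,fy=k,interpolation=cv2.INTER_CUBIC)
cv2.imwrite("pics/c3.png",np.hstack([r(t,110,170,100,120,4),r(d,250,100,100,120,4)]))
```

```text
[ 0.39   0.599  1.201  0.     1.345 -1.059]
(array([0.    , 0.0689, 0.0012]), array([-0.004 , -0.0018, -0.0019]))
```

View pics/c3.png

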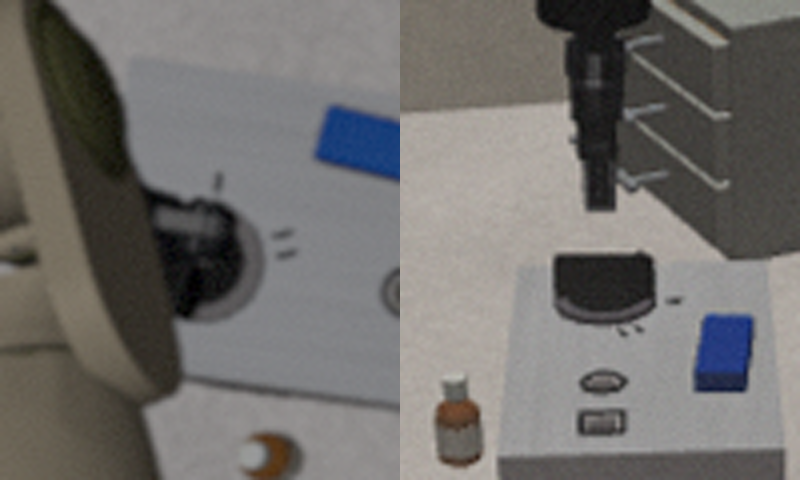

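The side view shows the finger over the middle of the handle, at crop x of about 600 against 604. I'll descend and grip.

jog_arm(
  series=[0,0.04,0.001,0,0,0,60,0,0.069,0.001,0,0,0,60,0,0.069,0.001,0,0,0,60,0,0.069,0.001,0,0,0,0,0,0.069,0.001,0,0,0,0,0,0.069,0.001,0,0,0,0,0,0.069,0.001,0,0,0,0,0,0.069,0.001,0,0,0,0],
  grip_force=40,
)

```text
t: 3.2
tcp_pos: [0.5336, 0.3471, 0.1342]
ee_rot: [-1.263, -1.125, 1.107]
force: [2.3, 22.4, 1.9]
width: 0.013
```

jog_arm(
  series=[0.003,0.003,0,0,0,0,0,0.003,0.003,0,0,0.15,0,0,0.003,0.003,0,0,0.3,0,0,0.003,0.003,0,0,0.45,0,0,0.003,0.003,0,0,0.6,0,0],
)

```text
t: 3.82
tcp_pos: [0.5337, 0.3473, 0.1339]
ee_rot: [-1.468, -0.662, 0.652]
force: [-10.5, 1.7, 25.2]
width: 0.013
```

Run:
```python
from h import *
s=get_state();x=R.from_rotvec(s["ee_rot"]).as_matrix()[:,0];print(np.arctan2(x[1],x[0]),s["tcp_pos"],s["force"],s["moment"],s["width"])
print(toolmove([.532,.3475,.130],down(-.12+np.pi/2-1.2)))
```

```text
0.8408576824280056 [0.53369569 0.34728474 0.13393589] [-10.5245189    1.68195383  25.24677694] [-0.04314944  1.94335405  0.04549711] 0.01298884366914321
(array([-0.001 ,  0.0039,  0.0014]), array([-0.0007,  0.5901,  0.0063]))
```

jog_arm(
  series=[0,-0.003,0,0,0.15,0,0,0,-0.003,0,0,0.3,0,0,0,-0.003,0,0,0.45,0,0,0,-0.003,0,0,0.6,0,0,0,-0.003,0,0,0.66,0,0,0,-0.003,0,0,0.66,0,0],
)

```text
t: 4.58
tcp_pos: [0.5334, 0.3472, 0.1341]
ee_rot: [-1.563, -0.15, 0.145]
force: [-4.0, 5.3, 7.8]
width: 0.0132
```

Run:
```python
from h import *
s=get_state();x=R.from_rotvec(s["ee_rot"]).as_matrix()[:,0];print(np.arctan2(x[1],x[0]),s["tcp_pos"],s["force"],s["moment"],s["width"])
```

```text
0.1876565719300421 [0.53339532 0.34718163 0.1341098 ] [-4.02484947  5.25993997  7.78086607] [0.72998296 0.70285951 1.42950292] 0.013223872255274776
```

jog_arm(
  series=[0,0,0,0,-0.05,0,60,0,0,0,0,-0.05,0,60,0,0,0,0,-0.05,0,60,0,0,0,0,-0.05,0,60,0,-0.05,0,0,-0.05,0,60,0,-0.11,0,0,-0.05,0,60,0,-0.13,0,0,-0.05,0,60,0,-0.13,0,0,-0.05,0,60],
)

```text
t: 5.58
tcp_pos: [0.5336, 0.346, 0.2627]
ee_rot: [-1.562, -0.186, 0.182]
force: [0.0, -0.4, -0.4]
width: 0.0514
```

Run:
```python
from h import *
print(toolmove([.586,-.171,.25],down(0)))
```

```text
(array([-0.0693,  0.0122, -0.515 ]), array([-0.0009,  0.2347,  0.0029]))
```

jog_arm(
  series=[-0.069,0.012,-0.515,0,0.235,0,60,-0.069,0.012,-0.515,0,0.235,0,60,-0.069,0.012,-0.515,0,0.235,0,60,-0.069,0.012,-0.515,0,0.235,0,60,-0.069,0.012,-0.515,0,0.235,0,60,-0.069,0.012,-0.515,0,0.235,0,60,-0.069,0.012,-0.515,0,0.235,0,60,-0.069,0.012,-0.515,0,0.235,0,60],
)

```text
t: 6.58
tcp_pos: [0.5835, -0.1533, 0.2479]
ee_rot: [-1.57, 0.002, 0.002]
force: [0.6, -0.1, 0.1]
width: 0.0511
```

jog_arm(
  series=[0,0,0,0,0,0,60],
)

```text
t: 6.7
tcp_pos: [0.5833, -0.1553, 0.247]
ee_rot: [-1.57, 0.007, -0.002]
force: [0.0, 0.5, 0.3]
width: 0.0513
```

Run:
```python
from h import *
print(get_state()["tcp_pos"],toolmove([.586,-.171,.122],down(0)))
t=capture("top")[:,:,::-1];d=capture("side")[:,:,::-1]
r=lambda i,x,y,w,h,k:cv2.resize(i[y:y+h,x:x+w],None,fx=k,fy=k,interpolation=cv2.INTER_CUBIC)
cv2.imwrite("pics/c4.png",np.hstack([r(t,125,180,130,150,3),r(d,280,150,130,150,3)]))
```

```text
[ 0.58329657 -0.15527691  0.24702147] (array([ 0.0032,  0.125 , -0.0158]), array([-0.0011, -0.0055, -0.0035]))
```

View pics/c4.png

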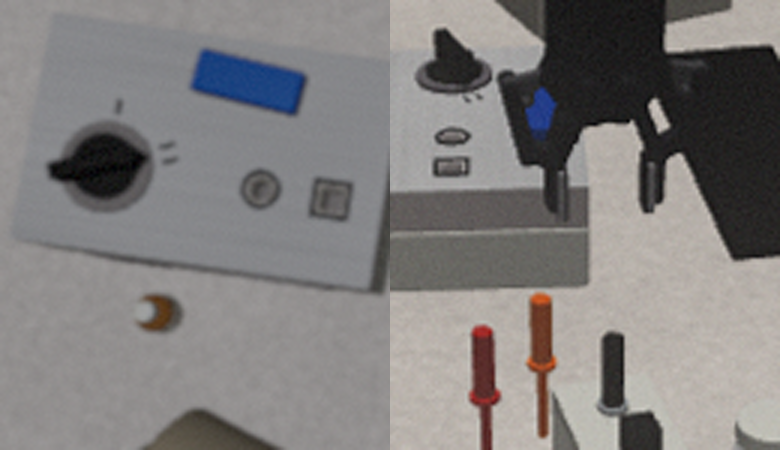

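The isolator now points at the double mark. The gripper is not yet quite above the probe, so I'll finish the shift and then descend.

jog_arm(
  series=[0.003,0,-0.016,0,0,0,60,0.003,0.03,-0.016,0,0,0,60,0.003,0.07,-0.016,0,0,0,60,0.003,0.07,-0.016,0,0,0,60,0.003,0.07,-0.016,0,0,0,60],
)

```text
t: 7.42
tcp_pos: [0.5878, -0.1675, 0.1815]
ee_rot: [-1.572, -0.002, -0.001]
force: [0.4, -0.2, 1.0]
width: 0.0514
```

Run:
```python
from h import *
print(get_state()["tcp_pos"],toolmove([.586,-.171,.122],down(0)))
```

```text
[ 0.58779712 -0.16754155  0.18146185] (array([-0.0019,  0.0595, -0.0034]), array([0.0011, 0.0006, 0.0021]))
```

jog_arm(
  series=[-0.002,0.03,-0.003,0,0,0,60,-0.002,0.059,-0.003,0,0,0,60,-0.002,0.059,-0.003,0,0,0,60,-0.002,0.059,-0.003,0,0,0,0,-0.002,0.059,-0.003,0,0,0,0,-0.002,0.059,-0.003,0,0,0,0,-0.002,0.059,-0.003,0,0,0,0,-0.002,0.059,-0.003,0,0,0,0],
  grip_force=50,
)

```text
t: 8.43
tcp_pos: [0.5858, -0.1708, 0.1226]
ee_rot: [-1.572, -0.002, -0.002]
force: [-1.4, 0.3, 6.4]
width: 0.0148
```

jog_arm(
  series=[0,0,0,0,0,0,0,0,0,0,0,0,0,0],
)

```text
t: 8.68
tcp_pos: [0.5858, -0.1707, 0.1226]
ee_rot: [-1.572, -0.002, -0.002]
force: [-0.4, 0.8, 7.5]
width: 0.0149
```

jog_arm(
  series=[0,-0.03,0,0,0,0,0,0,-0.07,0,0,0,0,0,0,-0.11,0,0,0,0,0,0,-0.16,0,0,0,0,0,0,-0.16,0,0,0,0,0,0,-0.16,0,0,0,0,0],
)

```text
t: 9.43
tcp_pos: [0.5848, -0.1703, 0.2802]
ee_rot: [-1.57, 0.001, 0.001]
force: [-0.0, -0.5, -1.1]
width: 0.0148
```

Run:
```python
from h import *
s=get_state();print(s["tcp_pos"],s["width"],toolmove([.5173,.2262,.28],down(0)))
```

```text
[ 0.58483434 -0.17032625  0.28017929] 0.01483974178042063 (array([-0.0675,  0.0004,  0.3965]), array([-0.0004, -0.    , -0.0008]))
```

jog_arm(
  series=[-0.008,0,0.05,0,0,0,0,-0.017,0,0.1,0,0,0,0,-0.025,0,0.15,0,0,0,0,-0.034,0,0.2,0,0,0,0,-0.042,0,0.25,0,0,0,0,-0.051,0,0.3,0,0,0,0,-0.06,0,0.35,0,0,0,0,-0.067,0,0.396,0,0,0,0],
)

```text
t: 10.42
tcp_pos: [0.5171, 0.2271, 0.2794]
ee_rot: [-1.571, 0.002, 0.002]
force: [0.8, 0.3, -0.7]
width: 0.0149
```

jog_arm(
  series=[0,0.03,0,0,0,0,0,0,0.06,0,0,0,0,0,0,0.06,0,0,0,0,0,0,0.06,0,0,0,0,0],
)

```text
t: 10.92
tcp_pos: [0.5184, 0.2255, 0.2215]
ee_rot: [-1.571, -0.0, -0.001]
force: [-0.4, -0.4, -0.5]
width: 0.015
```

Run:
```python
from h import *
s=get_state();print(s["tcp_pos"],s["width"],toolmove([.5173,.2262,.22],down(0)))
t=capture("top")[:,:,::-1];d=capture("side")[:,:,::-1]
r=lambda i,x,y,w,h,k:cv2.resize(i[y:y+h,x:x+w],None,fx=k,fy=k,interpolation=cv2.INTER_CUBIC)
cv2.imwrite("pics/c5.png",np.hstack([r(t,180,200,80,100,5),r(d,260,130,80,100,5)]))
```

```text
[0.51837576 0.22549811 0.22148785] 0.015014371600842272 (array([-0.0011,  0.0015,  0.0007]), array([-0.0002, -0.0002,  0.0007]))
```

View pics/c5.png

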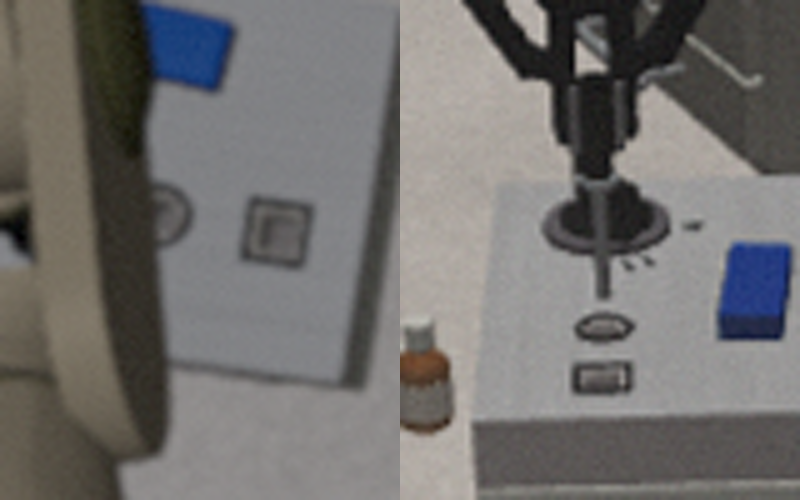

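Side view, crop pixels: shaft tip (603,296), collar underside (596,184), ring centre (605,327). I'll compare the tip with the ring.

Run:
```python
from h import *
c=lambda u,v:np.array([(u-400+.5)/5-.5+260,(v+.5)/5-.5+130])
print("tip",ray("side",c(603,296),.1195),"ring",ray("side",c(605,327),.1),"collar",ray("side",c(596,184),.1845))
p=[.5173,.2262]
for z in(.1,.1195,.1845):u=proj("side",[*p,z]);print(z,(u-[260,130])*5+[402,2])
```

```text
tip [0.51849271 0.22753231 0.1195    ] ring [0.51899752 0.23007306 0.1       ] collar [0.51741545 0.2251672  0.1845    ]
0.1 [602.58873767 330.6466243 ]
0.1195 [601.00053289 297.33787529]
0.1845 [595.55703992 183.17379377]
```

jog_arm(
  series=[0,0,0.0015,0,0,0,0,0,0.012,0.0015,0,0,0,0,0,0.024,0.0015,0,0,0,0,0,0.034,0.0015,0,0,0,0,0,0.034,0.0015,0,0,0,0],
)

```text
t: 11.65
tcp_pos: [0.5177, 0.2269, 0.1857]
ee_rot: [-1.571, 0.002, 0.001]
force: [-0.7, 0.5, -1.1]
width: 0.0148
```

jog_arm(
  series=[0,0.005,0,0,0,0,0,0,0.008,0,0,0,0,0,0,0.008,0,0,0,0,0],
)

```text
t: 12.02
tcp_pos: [0.518, 0.2271, 0.1786]
ee_rot: [-1.571, 0.0, 0.0]
force: [0.3, 0.1, -0.9]
width: 0.0146
```

The tip is inside the well with no contact force. Pressing now.

jog_arm(
  series=[0,0.003,0,0,0,0,0,0,0.006,0,0,0,0,0,0,0.006,0,0,0,0,0],
)

```text
t: 12.4
tcp_pos: [0.5182, 0.2271, 0.1729]
ee_rot: [-1.571, -0.0, -0.0]
force: [-0.4, 0.3, 3.4]
width: 0.0148
```

jog_arm(
  series=[0,0.002,0,0,0,0,0,0,0.003,0,0,0,0,0,0,0.003,0,0,0,0,0],
)

```text
t: 12.78
tcp_pos: [0.5183, 0.2271, 0.17]
ee_rot: [-1.571, -0.001, -0.0]
force: [1.0, -1.1, 3.5]
width: 0.0149
```

jog_arm(
  series=[0,0.001,0,0,0,0,0,0,0.002,0,0,0,0,0,0,0.002,0,0,0,0,0],
  grip_force=70,
)

```text
t: 13.15
tcp_pos: [0.5185, 0.2272, 0.1693]
ee_rot: [-1.57, -0.002, -0.002]
force: [-1.9, -1.5, 14.1]
width: 0.0145
```

jog_arm(
  series=[0,0.001,0,0,0,0,0,0,0.002,0,0,0,0,0,0,0.002,0,0,0,0,0],
)

```text
t: 13.52
tcp_pos: [0.5189, 0.2274, 0.169]
ee_rot: [-1.57, -0.003, -0.003]
force: [-5.7, -0.8, 24.8]
width: 0.0146
```

jog_arm(
  series=[0,-0.001,0,0,0,0,0,0,-0.001,0,0,0,0,0,0,-0.001,0,0,0,0,0,0,-0.001,0,0,0,0,0],
)

```text
t: 14.02
tcp_pos: [0.5187, 0.2272, 0.1692]
ee_rot: [-1.57, -0.003, -0.002]
force: [-3.7, -0.9, 20.0]
width: 0.0142
```

Run:
```python
from h import *
s=get_state();print(s["t"],s["tcp_pos"],s["force"],s["width"])
d=capture("side")[:,:,::-1]
cv2.imwrite("pics/c6.png",cv2.resize(d[130:240,250:360],None,fx=5,fy=5,interpolation=cv2.INTER_CUBIC))
```

```text
14.025 [0.51873983 0.22724528 0.16918125] [-3.72119426 -0.86631403 19.96082929] 0.014181560496435555
```

View pics/c6.png

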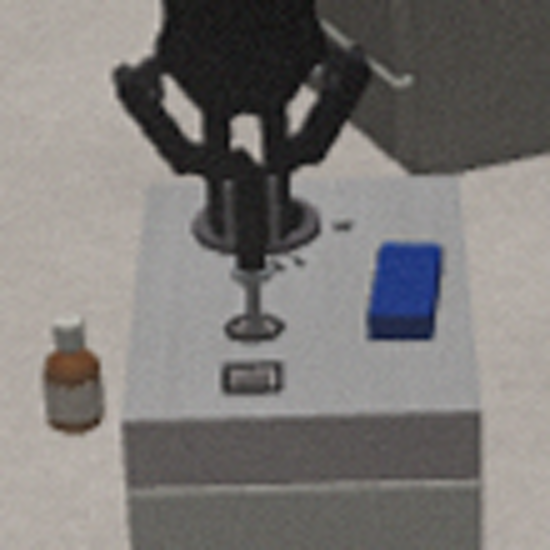

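The shaft is upright in the round opening: the collar is at (252,275) and the mouth at (254,327). That puts the collar about 31 mm above the top, which matches the button being at its stop. The push is 20 N and the grip is steady, so I'm handing in.

```bash
python3 -c "
from plant import *
print(close_job())"
```

```text
the job is handed in; nothing more can be done
None
```

The isolator is on, and the arm was still gripping the probe and holding the reset button down at its stop when I handed the job in at about 14 s. `close_job` gives no verdict.

- **Isolator:** I turned the handle clockwise until it met its stop, about 1.26 rad by wrist angle, with 1.4 N m on the wrist. A picture afterwards showed it pointing at the double mark.
- **Reset button:** I took the black probe from the rack and lowered it into the round opening. The button began to push back with the tool point (TCP) at about 173 mm and reached its stop at about 169 mm. The last reading was 20 N on the tool, with the fingers 14 mm apart on the handle.
- **Final picture:** The shaft is upright in the round opening, with its collar about 31 mm above the unit's top; about 32 mm is expected at the stop. The vial and slide case look undisturbed.
- **Not checked or in disagreement:** I took no final picture of the rack tools, dish or jar. The two cameras disagreed by about 2–4 mm on where the opening was, so I aimed between them, and the probe went in without touching the sides. While gripping the handle there were brief loads of up to about 25 N.

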